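# Refit the roll-bay cover on the greengrocer's label printer

## Task

Put the blue cover back on the white label printer: take it by its yellow handle, hold it tilted with the free end up, hook its yellow lip under the green ledge at one end of the black bay, then swing the free end down and press until it clicks fully home under the green spring catch, and let go. Be gentle - do not force the plastic - and leave the orange, the label roll and the tin where they stand.

Things in the scene. Friction and masses are not known exactly. Their poses are not given: they have to be found in the camera images.
- printer: White label printer, fixed, 270 x 170 mm, flat top 70 mm high; origin under its centre, z up. On top a black bay frame: green ledge at its -x end (nearer the robot), green spring catch at its +x end. The frame is on slotted screws, clamped up to 12 mm either way along x from nominal, ledge, stop, seats, walls and catch together. This pose does not show that: look or feel for the stop.
- bay (a point): Printer's axes; on its centre line at seat height, 82 mm above the counter. Where the centre of the cover's underside comes when home, if the frame is at nominal (truly up to 12 mm either way along x). From here, nominal: seat strips x -25 to +60 mm; side cheeks' inner faces y +-48, tops 5 mm up; front wall's inner face x +62.5, top 6 mm up; below the seats it is open 12 mm down.
- ledge (a point): Printer's axes; nominal middle of the ledge's free lower edge (shifts with the frame up to 12 mm along x): 66 mm to -x of bay, 6 mm above seat height. The ledge is 106 mm wide in y, 4 mm thick, and reaches 10 mm from here back to the stop wall, 76 mm to -x of bay, which the lip's end rests against when home. Under the ledge it is open 18 mm down.
- cover_grip (a point): Centre of the yellow handle bar, cover's axes: bar 64 mm long (x), 14 thick (y), 18 high, on end posts. The loose cover (0.1 to 0.2 kg) lies flat on the counter: blue plate 120 (x) x 90 (y) x 6 mm, its underside 36 mm below this point, its centre 8 mm to -x of it. The free end is +x. Home, this point is 118 mm above the counter, the cover's x along the printer's x.
- cover_lip (a point): Middle of the end edge of the cover's yellow lip, on its underside, cover's axes: 84 mm to -x of cover_grip and 36 mm below it. The lip sticks out 16 mm from the plate's -x end, 64 mm wide, 4 mm thick, level with the plate's underside.
- catch (a joint): Green spring catch, a 30 mm wide leaf amid the front wall, top 111 mm above the counter: 0 = out, leaning 6.5 mm over the bay; grows (m) as it is pushed to +x. The cover's free edge coming down its steep ramp pushes it back about 4 mm, then it snaps to 0 over the edge. Spring 1.5 N plus 0.25 N per mm. Getting past takes some 3 to 10 N down at the free edge, 5 to 16 N at the handle.
- orange: Orange, 70 mm across, 65 mm high, loose; origin under its centre. Bystander.
- label_roll: Small white roll of labels standing on end, 56 mm across, 40 mm high, loose; origin under its centre. Bystander.
- tin: Tin with red label, 74 mm across, 110 mm high, loose; origin under its centre. Bystander.
Mind the look-alikes: they are no part of the job. Of the things like the part that bears cover_grip, leave any that is pink; of the rest the smaller one is meant.

How it is judged:
By the outcome, as a careful person would: the job done as asked, in the order asked, and still so for the second after the job is handed in, with the robot touching nothing.
It also fails if it takes over 51 s, if anything falls off the work surface, if the arm or the gripper's body presses on something with over 40 N, if the wrist force passes 120 N, or if a joint passes its speed limit or range.

## Robot

A 6-joint arm with a two-finger parallel gripper is mounted at the origin on the work surface. World frame = base frame: x ahead of the robot, y to its left, z up, the work surface at z = 0. Lengths are in m, angles in rad, forces in N, time in s.
With the tool pointing down it reaches from about 0.25 to 0.725 m from the base axis. Payload 9.7 kg.
Tool frame: the origin (TCP) lies at the centre of the arm's flange, where the gripper is bolted on; the fingertips stand 173 mm ahead of it and the grasp point (between the pads) lies 155 mm ahead of it (bot.grip_point_offset is the distance from the TCP to the grasp point, in m); z points along the fingers, y is the line along which they close (so a half turn about z gives the same grasp; the last joint's range is limited). The gripper opens to 85 mm and grips with 20 to 120 N. Pads are 22 mm wide; open, the fingers measure 114 mm over their backs; the gripper's body (76 mm by 85 mm) begins 54 mm behind the grasp point. The pads swing forward as they close: fully open they stand 13 mm farther back than shut.
Start: joints at [1.298, 0.087, 0.176, 1.66, 0, 1.571], TCP at [0.148, 0.53, 0.405] pointing down, gripper open.
Joint ranges: [-3.13, 3.13], [-0.85, 1.81], [-1.15, 1.24], [-2.2, 2.28], [-1.44, 1.52], [-3.14, 3.14]. Speed limits (rad/s): [2.22, 2.22, 2.57, 3.14, 3.14, 3.14].

## Interface

Orientations are given as a unit quaternion [w, x, y, z].
In Python, from cell import bot gives the robot as it stands.
- The arm moves only by the tool move_arm, never from a script. Its argument "moves" is a list of rows, each an object with "slide": the shift along the tool's x, y, z in m, a list of three; "turn": the turn, a rotation vector about the tool's x, y, z in degrees, a list of three; "claw": the finger opening in m, from 0 to 0.0854. In form: [{"slide": [x, y, z], "turn": [rx, ry, rz], "claw": claw}, ...]. A call has 1 to 5 rows; each row is the pose to reach, as a shift and turn from the pose commanded when the call began, along the tool's axes at that moment; what a row does not reach only later rows make up. A row lasts 1/10 s, in which the tool goes at most 50 mm and 8.59 degrees, less where a joint would pass 70% of its speed; a pose out of reach is approached as far as the arm can. A call with a gripper value outside its range is refused whole. The fingers move at their own pace and stop on an object; the grip force is fixed at half the most. Time passes only in rows, so rows that repeat a pose let the fingers close. It gives the time, the measured TCP pose, the force, the opening and the grip force at its end, in the units of the state.
- bot.read_state(): the state, without advancing time (a new reading comes with each control period).
- bot.capture(name): name is "side" or "top" or "wrist"; returns the picture (420x560x3 uint8, blue, green, red); there is no depth.
- bot.camera_model(name): a dict with "intrinsics" (3x3 intrinsics, pixels), "dist_coeffs" ([k1, k2, p1, p2, k3] as OpenCV has them; the pictures are not rectified), "xyz" and "rotation" of the camera in the world. Camera axes: x right, y down, z forward; pixel columns grow to the right and rows downward; lengths in m; the calibration is good to about 2 mm. A picture is of the moment at which its call begins: read the wrist's pose just before it. camera_model takes no time and is no camera call; for the wrist camera it gives the pose at the moment of the call.
- bot.close_job(): hands the job in; it is judged then, once.
Trained networks look in the newest picture that a camera, given by its name, has taken for a name from the list of things; names that differ only in an ending like _2 or _b are one class to them, and where a whole thing is asked for, a point or a joint stands for the part that bears it (a point fixed in the world has none). Each returns a list of dicts, best first, with "conf" (0 to 1); they miss things now and then, are a little off and sometimes report something else, mostly with a low value. They report only what shows in the picture. A call takes as long as a camera call. They do not tell look-alikes from the thing itself.
- bot.look_for(camera, target): "box" ([centre column, centre row, width, height] as shares, 0 to 1, of the picture: columns of its width, rows of its height, round what is visible of it).
- bot.masks_of(camera, target): "region" (420x560 bool, what is visible of it) and "box" ([centre column, centre row, width, height] as shares, 0 to 1, of the picture: columns of its width, rows of its height, round what is visible of it).
- bot.pinpoint(camera, target): "location" ([column, row] as shares, 0 to 1, of the picture: columns of its width, rows of its height: a listed point, or the origin of a listed thing).
The state is a dict: "clock": time; "joint_positions": joint angles; "qd": joint speeds; "joint_efforts": joint torques, N m; "position": TCP position; "tcp_rot": TCP orientation; "force": force on the tool from outside, world axes, zero at the start; "moment": the same for the moment, N m; "width": finger opening in m; "grasp_force": force on a finger pad.
Only numpy, scipy, OpenCV 4.12 (cv2) and the standard library are available. Lean on these libraries where they do the work, as an engineer would, in place of code of your own. Each camera call takes 0.05 s, during which the arm holds its last target. There are 200 camera calls.

## Working session

There is one attempt and no reset: what is moved stays moved. The work goes in short steps, Python scripts to look and compute and a tool call to move; the robot and the scene stay as the last step left them, time stands still between calls to the robot, and variables do not carry over. Pictures are saved under pics/ and viewed, at most 12 in all, crops included, and the job is handed in when it is done.

Besides the shell and the picture viewer there is one more tool, called after ">>>" as a command line: name --argument value ..., lists and objects as JSON in quotes. move_arm: Moves the arm, as the interface text tells. Its arguments: {"type":"object","properties":{"moves":{"type":"array","items":{"type":"object","properties":{"slide":{"type":"array","items":{"type":"number"}},"turn":{"type":"array","items":{"type":"number"}},"claw":{"type":"number"}}}}},"required":["moves"]}

```bash
mkdir -p pics; ls; python3 - <<'E'
from cell import bot
import cv2,numpy as np
s=bot.read_state();print(s['clock'],s['position'],s['tcp_rot'],s['width'],s['force'])
a=bot.capture('top');b=bot.capture('side')
cv2.imwrite('pics/top.png',a);cv2.imwrite('pics/side.png',b)
for c in('top','side'):
  m=bot.camera_model(c);print(c,m)
  for t in('cover_grip','cover_lip','printer','bay','ledge','orange','label_roll','tin'):
    print(t,[(np.round(np.array(d['location'])*[560,420],1).tolist(),round(d['conf'],2)) for d in bot.pinpoint(c,t)])
E
```

```text
pics
0.0 [0.14817368 0.52967169 0.40398044] [-7.99832324e-05  1.35965645e-01  9.90713329e-01 -6.61327919e-04] 0.08581044920447696 [ 0.20483712 -0.3378388  -0.06439434]
top {'intrinsics': array([[481.12659677,   0.        , 277.20018942],
       [  0.        , 481.12659677, 210.39089982],
       [  0.        ,   0.        ,   1.        ]]), 'dist_coeffs': array([-0.12430194,  0.        ,  0.        ,  0.        ,  0.        ]), 'xyz': array([ 0.33762233, -0.05558619,  1.16755857]), 'rotation': array([-0.04505126,  0.71279378, -0.69843172,  0.04570062])}
cover_grip [([353.2, 304.2], 0.94), ([331.1, 205.2], 0.57), ([381.0, 146.4], 0.55)]
cover_lip [([337.8, 236.5], 0.73), ([251.0, 246.6], 0.65), ([406.0, 136.8], 0.59)]
printer [([162.5, 199.7], 0.61)]
bay [([153.5, 196.7], 0.83)]
ledge [([155.8, 222.7], 0.73)]
orange [([258.6, 192.0], 0.58)]
label_roll [([252.5, 245.8], 0.91), ([250.9, 135.0], 0.32)]
tin [([250.0, 134.0], 0.86)]
side {'intrinsics': array([[437.27170826,   0.        , 277.01401538],
       [  0.        , 437.27170826, 204.4224803 ],
       [  0.        ,   0.        ,   1.        ]]), 'dist_coeffs': array([-0.03647951,  0.        ,  0.        ,  0.        ,  0.        ]), 'xyz': array([ 0.27256696, -0.60692484,  0.84560751]), 'rotation': array([-0.32612085,  0.92534355, -0.18342471,  0.06115452])}
cover_grip [([201.8, 328.0], 0.91), ([391.6, 285.9], 0.78), ([305.4, 268.0], 0.75)]
cover_lip [([274.5, 295.2], 0.93), ([421.4, 325.1], 0.71), ([172.6, 298.5], 0.7)]
printer [([243.3, 157.4], 0.65), ([306.3, 270.6], 0.31)]
bay [([242.4, 127.2], 0.89), ([284.6, 208.8], 0.58)]
ledge [([214.5, 137.1], 0.87)]
orange [([287.5, 211.3], 0.84), ([305.7, 268.3], 0.31)]
label_roll [([229.9, 226.2], 0.59)]
tin [([337.1, 191.0], 0.77)]
```

View pics/top.png

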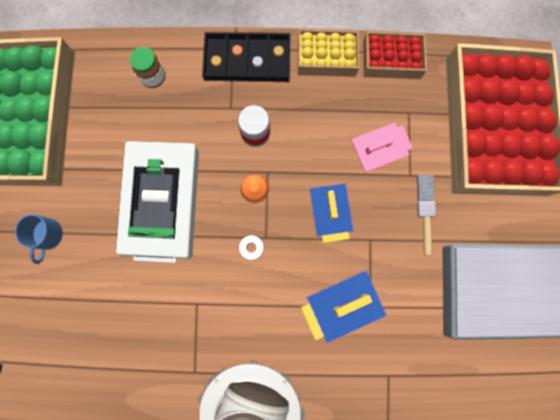

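View pics/side.png

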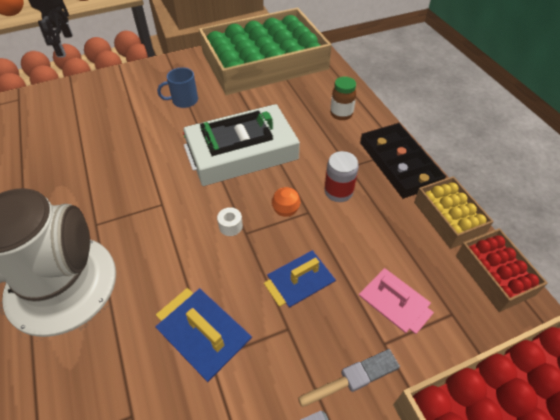

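Candidates for the cover in the top view are pink (381,146), large blue (346,305) and small blue (331,211). Pink is excluded, and of the two blue ones the smaller at (331,211) is meant. I'll confirm it in an enlarged crop and work out positions.

```bash
cat > h.py <<'E'
import numpy as np,cv2
from cell import bot
from scipy.spatial.transform import Rotation as R
def rot(q): return R.from_quat([q[1],q[2],q[3],q[0]])
def cam(c):
    m=bot.camera_model(c); return m['intrinsics'],m['dist_coeffs'],m['xyz'],rot(m['rotation'])
def ray(M,p):
    K,d,x,r=M; u=cv2.undistortPoints(np.array([[p]],float),K,d)[0,0]
    v=r.apply([u[0],u[1],1]); return x,v/np.linalg.norm(v)
def onz(M,p,z):
    x,v=ray(M,p); return x+v*(z-x[2])/v[2]
def proj(M,P):
    K,d,x,r=M; q=r.inv().apply(np.atleast_2d(P)-x)
    return cv2.projectPoints(q,np.zeros(3),np.zeros(3),K,d)[0][:,0]
def tri(*ps):
    A=np.zeros((3,3));b=np.zeros(3)
    for M,p in ps:
        x,v=ray(M,p);Q=np.eye(3)-np.outer(v,v);A+=Q;b+=Q@x
    return np.linalg.solve(A,b)
def pin(c,t): return [(np.array(d['location'])*[560,420],d['conf']) for d in bot.pinpoint(c,t)]
E
python3 - <<'E'
from h import *
T=cam('top');S=cam('side')
for n,p,q,z in [('grip',(331.1,205.2),(305.4,268),.036),('lip',(337.8,236.5),(274.5,295.2),0),('bay',(153.5,196.7),(242.4,127.2),.082),('ledge',(155.8,222.7),(214.5,137.1),.088),('printer',(162.5,199.7),(243.3,157.4),0),('orange',(258.6,192),(287.5,211.3),0),('roll',(252.5,245.8),(229.9,226.2),0),('tin',(250,134),(337.1,191),0)]:
    print(n,onz(T,p,z).round(4),onz(S,q,z).round(4),tri((T,p),(S,q)).round(4))
# printer mask
a=cv2.imread('pics/top.png')
bot.capture('top')
m=max(bot.masks_of('top','printer'),key=lambda d:d['conf'])['region'].astype(np.uint8)
c=max(cv2.findContours(m,0,1)[0],key=len)
print(cv2.minAreaRect(c)); 
for p in cv2.boxPoints(cv2.minAreaRect(c)): print(p,onz(T,p,.07).round(4))
for x in bot.masks_of('top','cover_grip'):
    c=max(cv2.findContours(x['region'].astype(np.uint8),0,1)[0],key=len)
    bp=np.array([onz(T,p,.003)[:2] for p in cv2.boxPoints(cv2.minAreaRect(c))]);print(x['conf'],x['box'],bp.round(4).tolist(),np.linalg.norm(np.diff(bp,axis=0),axis=1))
v=np.hstack([cv2.resize(a[120:270,100:220],(480,600),interpolation=2),cv2.resize(a[170:255,300:365],None,fx=4.9,fy=600/85)[:, :318]])
cv2.imwrite('pics/c.png',v)
E
```

```text
grip [ 0.4988 -0.1831  0.036 ] [ 0.5042 -0.1872  0.036 ] [ 0.5025 -0.1844  0.0312]
lip [ 0.4273 -0.204   0.    ] [ 0.4261 -0.204   0.    ] [ 4.267e-01 -2.039e-01 -2.000e-04]
bay [0.5037 0.2301 0.082 ] [0.5152 0.2365 0.082 ] [0.5073 0.2269 0.0911]
ledge [0.4432 0.22   0.088 ] [0.4353 0.2219 0.088 ] [0.439  0.2202 0.0892]
printer [0.5092 0.2287 0.    ] [0.5026 0.2101 0.    ] [ 0.5114  0.2354 -0.0263]
orange [ 0.5331 -0.0085  0.    ] [ 0.5405 -0.0066  0.    ] [ 0.5357 -0.0094  0.0044]
roll [0.4006 0.003  0.    ] [0.3959 0.0047 0.    ] [0.3981 0.0033 0.0017]
tin [0.6801 0.0169 0.    ] [0.6826 0.005  0.    ] [ 0.6877  0.0173 -0.0166]
((157.28231811523438, 200.9447479248047), (76.22972106933594, 120.05362701416016), 3.7517294883728027)
[115.32139 258.34894] [0.3603 0.3157 0.07  ]
[123.17689 138.5526 ] [0.6444 0.3152 0.07  ]
[199.24326 143.54056] [0.6343 0.1316 0.07  ]
[191.38776 263.3369 ] [0.3537 0.1379 0.07  ]
0.77 [0.6138, 0.7288, 0.1534, 0.1662] [[0.2705, -0.1072], [0.3474, -0.2738], [0.2378, -0.3242], [0.1625, -0.1581]] [0.18342803 0.12059127 0.18240584]
0.68 [0.5926, 0.5038, 0.0791, 0.1343] [[0.5472, -0.1322], [0.5628, -0.2255], [0.4252, -0.2452], [0.4103, -0.1532]] [0.09458792 0.13906568 0.09322906]
```

View pics/c.png

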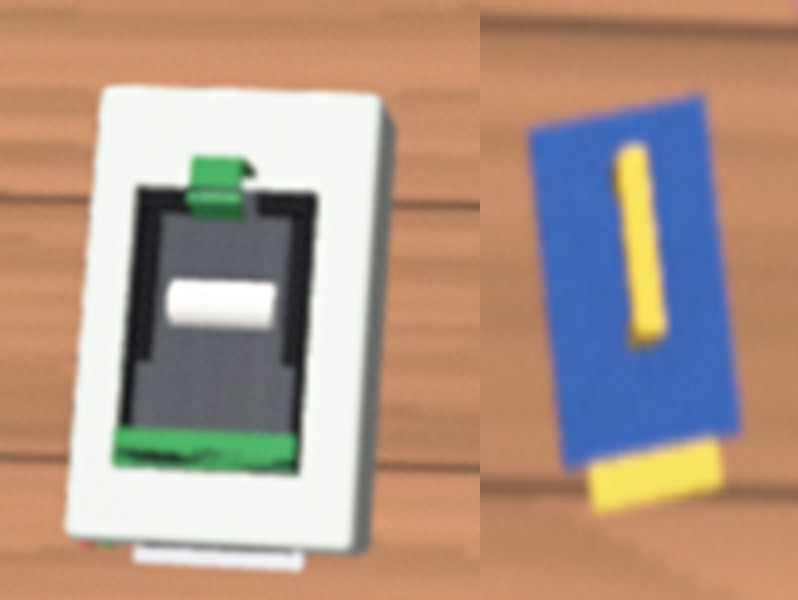

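The crop confirms it: the small blue plate measures about 120 x 93 mm with its lip toward the robot, while the other blue one is about 180 x 120 mm. The bay's ledge is nearest the robot and the catch is at the far end. Next I'll look at the printer from close up with the wrist camera.

```bash
python3 - <<'E'
from h import *
s=bot.read_state();print(s['clock'],s['position'],s['tcp_rot'],s['force'])
K,d,x,r=cam('wrist');t=rot(s['tcp_rot'])
print(K,d,'in tool',t.inv().apply(x-s['position']),(t.inv()*r).as_matrix().round(3))
p=np.array(s['position'])
# targets: yaw so tool y along +world y, tool x=-world x ; view from x .40,y.225,z .45
off=t.inv().apply(x-p)
T0=R.from_quat([0,1,0,0])
print('turn',np.degrees((t.inv()*T0).as_rotvec()))
for n,P in [('printer',[.50,.225,.45]),('cover',[.49,-.187,.36])]:
    tgt=np.array(P)-T0.apply(off);tgt[2]=P[2]-0*off[2]; print(n,tgt,'slide',t.inv().apply(tgt-p))
E
```

```text
1.05 [0.14817934 0.52965847 0.40466153] [ 5.87793916e-06  1.35985747e-01  9.90710793e-01 -1.91313911e-05] [ 0.06324125 -0.84637173 -0.28708198]
[[342.13297662   0.         277.77082573]
 [  0.         342.13297662 210.80895749]
 [  0.           0.           1.        ]] [-0.05788806  0.          0.          0.          0.        ] in tool [0.07864442 0.00136205 0.03038873] [[ 0.001 -0.953 -0.304]
 [ 1.     0.001 -0.   ]
 [ 0.001 -0.304  0.953]]
turn [-2.19910948e-03  6.75655612e-04 -1.56312494e+01]
printer [0.57864442 0.22363795 0.45      ] slide [-0.49700114 -0.17871752 -0.0453236 ]
cover [ 0.56864442 -0.18836205  0.36      ] slide [-0.59838085 -0.5781712   0.04469261]
```

>>> move_arm --moves '[{"slide": [-0.042, -0.02, 0]}, {"slide": [-0.084, -0.04, 0]}, {"slide": [-0.126, -0.06, 0.01]}, {"slide": [-0.168, -0.08, 0.015]}, {"slide": [-0.21, -0.1, 0.02]}]'

```text
schema error: expected keys slide, turn, claw
```

>>> move_arm --moves '[{"slide": [-0.042, -0.02, 0.005], "turn": [0, 0, -4]}, {"slide": [-0.084, -0.04, 0.01], "turn": [0, 0, -8]}, {"slide": [-0.126, -0.06, 0.02], "turn": [0, 0, -12]}, {"slide": [-0.168, -0.08, 0.025], "turn": [0, 0, -15.6]}, {"slide": [-0.21, -0.1, 0.025], "turn": [0, 0, -15.6]}]'

```text
schema error: expected keys slide, turn, claw
```

>>> move_arm --moves '[{"slide": [0, 0, 0]}, {"slide": [0, 0, 0]}]'

```text
schema error: expected keys slide, turn, claw
```

```bash
python3 - <<'E'
from h import *
s=bot.read_state();print(s['clock'],s['position'],s['tcp_rot'],np.linalg.norm(s['qd']))
W=cam('wrist');a=bot.capture('wrist');cv2.imwrite('pics/w1.png',a)
for t,z in(('bay',.082),('ledge',.088),('catch',.1),('printer',0)):
  try: print(t,[(p.round(1),round(c,2),onz(W,p,z).round(4)) for p,c in pin('wrist',t)])
  except Exception as e: print(t,e)
for t in('printer','ledge','catch'):
  try:
    for m in bot.masks_of('wrist',t)[:2]: print(t,round(m['conf'],2),np.array(m['box'])*[560,420,560,420])
  except Exception as e: print(t,e)
E
```

```text
1.05 [0.14817934 0.52965847 0.40466153] [ 5.87793916e-06  1.35985747e-01  9.90710793e-01 -1.91313911e-05] 0.002056013388795447
bay []
ledge []
catch it knows: bay, cover_grip, cover_lip, label_roll, ledge, orange, printer, tin
printer []
printer 0.83 [ 91.616 411.432  32.2    17.094]
ledge 0.8 [ 90.16  409.584  30.688  19.992]
```

View pics/w1.png

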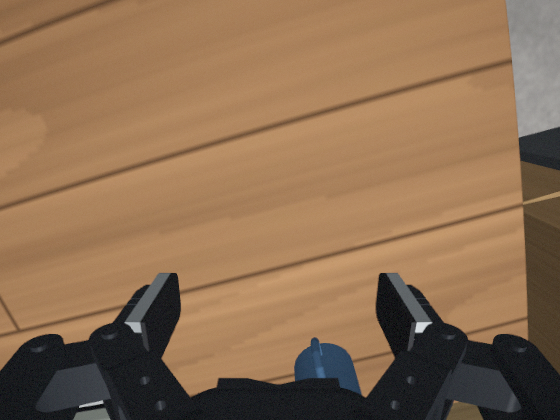

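>>> move_arm --moves '[{"slide": [-0.045, -0.016, 0], "turn": [0, 0, 0], "claw": 0.085}, {"slide": [-0.09, -0.032, 0], "turn": [0, 0, 0], "claw": 0.085}, {"slide": [-0.135, -0.049, 0], "turn": [0, 0, 0], "claw": 0.085}, {"slide": [-0.18, -0.065, 0.005], "turn": [0, 0, 0], "claw": 0.085}, {"slide": [-0.225, -0.081, 0.01], "turn": [0, 0, 0], "claw": 0.085}]'

```text
clock: 1.9
position: [0.3443, 0.3897, 0.3949]
tcp_rot: [0.0, 0.136, 0.991, 0.0]
force: [0.3, 1.0, -0.4]
width: 0.0849
grasp_force: 0.0
```

>>> move_arm --moves '[{"slide": [-0.045, -0.016, 0], "turn": [0, 0, -3], "claw": 0.085}, {"slide": [-0.09, -0.032, 0.005], "turn": [0, 0, -6], "claw": 0.085}, {"slide": [-0.135, -0.049, 0.01], "turn": [0, 0, -9], "claw": 0.085}, {"slide": [-0.18, -0.065, 0.015], "turn": [0, 0, -12], "claw": 0.085}, {"slide": [-0.225, -0.081, 0.015], "turn": [0, 0, -15.6], "claw": 0.085}]'

```text
clock: 2.4
position: [0.5392, 0.2509, 0.3791]
tcp_rot: [-0.0, -0.001, 1.0, -0.0]
force: [-0.1, 0.8, 0.9]
width: 0.0851
grasp_force: 0.0
```

>>> move_arm --moves '[{"slide": [-0.045, 0.0, 0], "turn": [0, 0, 0], "claw": 0.085}, {"slide": [-0.045, 0.0, 0], "turn": [0, 0, 0], "claw": 0.085}, {"slide": [-0.045, 0.0, 0], "turn": [0, 0, 0], "claw": 0.085}]'

```text
clock: 2.7
position: [0.5837, 0.2521, 0.3782]
tcp_rot: [-0.001, 0.001, 1.0, -0.0]
force: [0.6, 0.2, 0.8]
width: 0.0852
grasp_force: 0.0
```

```bash
python3 - <<'E'
from h import *
s=bot.read_state();print(s['clock'],s['position'],s['tcp_rot'],np.linalg.norm(s['qd']))
W=cam('wrist');a=bot.capture('wrist');cv2.imwrite('pics/w2.png',a)
print(list(W[2]),W[3].as_quat().tolist())
for t,z in(('bay',.082),('ledge',.088),('printer',0)):
  print(t,[(p.round(1),round(c,2),onz(W,p,z).round(4)) for p,c in pin('wrist',t)])
E
```

```text
2.7 [0.58371742 0.25209176 0.378214  ] [-1.16419275e-03  9.03159610e-04  9.99998826e-01 -4.20074684e-04] 0.06991617161826738
[np.float64(0.5054196015500539), np.float64(0.25381760011119214), np.float64(0.34798893926828706)] [0.6990479205224182, 0.6985876030895823, 0.10729732052656582, 0.10860317965259841]
bay [(array([248.7,  98.7]), 0.69, array([0.5022, 0.2317, 0.082 ]))]
ledge []
printer [(array([253.1,  98.8]), 0.75, array([0.5013, 0.2292, 0.    ]))]
```

View pics/w2.png

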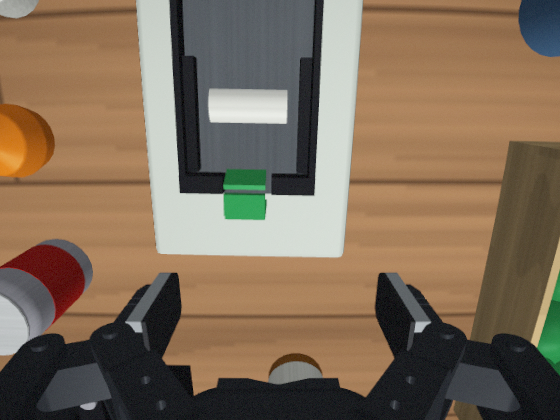

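The wrist view shows the bay's front, with the catch at (245,190) and the seat strips starting at row 57, but the ledge is out of view above. I'll back up toward the robot so both ends show.

>>> move_arm --moves '[{"slide": [0.035, -0.012, 0], "turn": [0, 0, 0], "claw": 0.085}, {"slide": [0.07, -0.025, 0], "turn": [0, 0, 0], "claw": 0.085}, {"slide": [0.07, -0.025, 0], "turn": [0, 0, 0], "claw": 0.085}, {"slide": [0.07, -0.025, 0], "turn": [0, 0, 0], "claw": 0.085}]'

```text
clock: 3.3
position: [0.5115, 0.2275, 0.3812]
tcp_rot: [0.001, -0.0, 1.0, 0.001]
force: [0.5, 1.0, 0.3]
width: 0.0851
grasp_force: 0.0
```

```bash
python3 - <<'E'
from h import *
s=bot.read_state();print(s['clock'],s['position'],s['tcp_rot'],np.linalg.norm(s['qd']))
W=cam('wrist');a=bot.capture('wrist');cv2.imwrite('pics/w3.png',a)
import pickle;pickle.dump((W[0],W[1],W[2],W[3].as_quat()),open('w3.pkl','wb'))
for t,z in(('bay',.082),('ledge',.088),('printer',0)):
  print(t,[(p.round(1),round(c,2),onz(W,p,z).round(4)) for p,c in pin('wrist',t)])
g=a.astype(int)
white=((g.min(2)>150)&(g.max(2)-g.min(2)<40)).astype(np.uint8)
n,l,st,_=cv2.connectedComponentsWithStats(white);k=1+np.argmax(st[1:,4]);m=l==k;print(st[k])
L=[];Rr=[]
for r in range(5,300,5):
  c=np.where(m[r])[0]
  if len(c)>30: L.append((c[0],r));Rr.append((c[-1]+1,r))
for e in(L,Rr):
  P=np.array([onz(W,p,.07)[:2] for p in e]);f=np.polyfit(P[:,0],P[:,1],1);res=P[:,1]-np.polyval(f,P[:,0])
  k=abs(res)<.002;f=np.polyfit(P[k,0],P[k,1],1);print('side yaw',np.degrees(np.arctan(f[0])),'y at x=.5',np.polyval(f,.5),k.mean(),P[k,0].min(),P[k,0].max())
B=[(c,np.where(m[:,c])[0].max()+1) for c in range(200,400,10) if m[:,c].any()]
P=np.array([onz(W,p,.07)[:2] for p in B]);print('front x',P.round(4).tolist())
cv2.imwrite('pics/w3c.png',cv2.resize(a[0:290,130:430],(600,580),interpolation=cv2.INTER_CUBIC))
E
```

```text
3.3 [0.51148899 0.22753444 0.38123454] [ 1.30741073e-03 -2.90280423e-04  9.99998953e-01  5.48462923e-04] 0.06256551960512546
bay [(array([280.2, 189.9]), 0.57, array([0.502 , 0.2313, 0.082 ]))]
ledge [(array([282.7, 103.1]), 0.94, array([0.4346, 0.2328, 0.088 ]))]
printer [(array([279.3, 173.6]), 0.96, array([0.5055, 0.231 , 0.    ]))]
[  172     4   222   318 32753]
side yaw -1.2017434529777062 y at x=.5 0.14780293128432337 0.5084745762711864 0.4552720122583791 0.6018347894635291
side yaw -1.040381251884263 y at x=.5 0.31387370220570987 0.2542372881355932 0.48775577068891346 0.5556852295909347
front x [[0.6339, 0.1542], [0.6338, 0.1639], [0.6348, 0.1736], [0.6348, 0.1833], [0.6347, 0.193], [0.6346, 0.2027], [0.6357, 0.2123], [0.6357, 0.222], [0.6357, 0.2317], [0.6357, 0.2414], [0.6357, 0.2511], [0.6369, 0.2608], [0.6369, 0.2705], [0.637, 0.2802], [0.637, 0.29], [0.6371, 0.2997], [0.636, 0.3094], [0.5596, 0.3123], [0.481, 0.314], [0.4028, 0.3153]]
```

View pics/w3c.png

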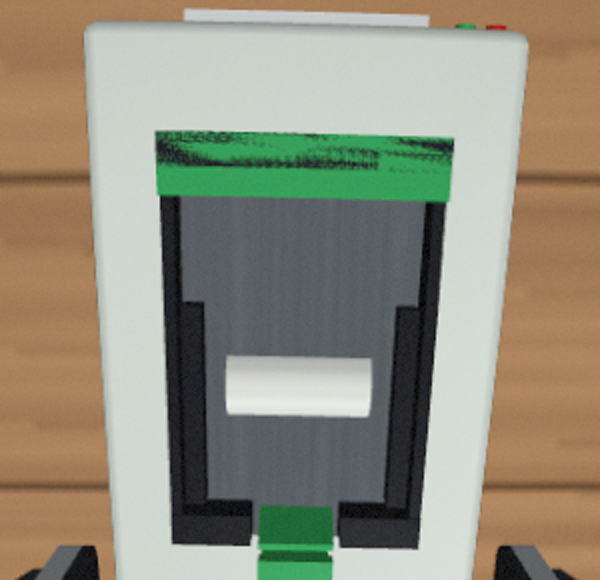

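```bash
python3 - <<'E'
from h import *
import pickle
k=pickle.load(open('w3.pkl','rb'));W=(k[0],k[1],k[2],R.from_quat(k[3]))
def o(n,c,r,z): print(n,onz(W,(130+c/2,r/2),z).round(4))
o('ledgeL',157,195,.092);o('ledgeR',450,201,.092)
o('ledge backL',157,131,.092);o('backR',453,138,.092)
o('seatL',193,302,.082);o('seatR',408,307,.082)
o('cheekL near',180,210,.087);o('cheekL far',185,490,.087)
o('cheekR near',425,210,.087);o('cheekR far',411,490,.087)
o('wallL top',212,517,.088);o('wallR top',380,519,.088)
o('wallL foot',212,500,.082);o('wallR foot',380,502,.082)
o('catch L',258,540,.111);o('catch R',334,540,.111)
o('backedge L',95,24,.07);o('backedge R',520,34,.07)
# frame of printer
c=np.array([.5015,.2308]);print(W[2])
E
```

```text
ledgeL [0.4305 0.1791 0.092 ]
ledgeR [0.4324 0.2853 0.092 ]
ledge backL [0.4088 0.1802 0.092 ]
backR [0.4109 0.285  0.092 ]
seatL [0.4706 0.1891 0.082 ]
seatR [0.4725 0.2734 0.082 ]
cheekL near [0.4359 0.1864 0.087 ]
cheekL far [0.5484 0.1831 0.087 ]
cheekR near [0.4357 0.2772 0.087 ]
cheekR far [0.5482 0.2778 0.087 ]
wallL top [0.5603 0.1941 0.088 ]
wallR top [0.5611 0.2652 0.088 ]
wallL foot [0.5552 0.1936 0.082 ]
wallR foot [0.556  0.2657 0.082 ]
catch L [0.559  0.2148 0.111 ]
catch R [0.559  0.2444 0.111 ]
backedge L [0.3688 0.1547 0.07  ]
backedge R [0.3718 0.3128 0.07  ]
[0.43332991 0.2291498  0.35062496]
```

Estimates so far: bay as mounted at about (0.497, 0.231), printer yaw -1.1°, frame shifted about -3.5 mm. Now to the cover.

>>> move_arm --moves '[{"slide": [0.001, -0.046, 0], "turn": [0, 0, 0], "claw": 0.085}, {"slide": [0.002, -0.092, 0], "turn": [0, 0, 0], "claw": 0.085}, {"slide": [0.003, -0.138, 0], "turn": [0, 0, 0], "claw": 0.085}, {"slide": [0.005, -0.184, 0], "turn": [0, 0, 0], "claw": 0.085}, {"slide": [0.006, -0.23, 0], "turn": [0, 0, 0], "claw": 0.085}]'

```text
clock: 4.0
position: [0.507, -0.0043, 0.3797]
tcp_rot: [0.0, 0.0, 1.0, -0.0]
force: [0.5, -0.2, 0.3]
width: 0.085
grasp_force: 0.0
```

>>> move_arm --moves '[{"slide": [0.001, -0.046, 0], "turn": [0, 0, -2], "claw": 0.085}, {"slide": [0.003, -0.092, 0.01], "turn": [0, 0, -4], "claw": 0.085}, {"slide": [0.004, -0.138, 0.025], "turn": [0, 0, -6], "claw": 0.085}, {"slide": [0.005, -0.182, 0.05], "turn": [0, 0, -8.5], "claw": 0.085}, {"slide": [0.005, -0.182, 0.05], "turn": [0, 0, -8.5], "claw": 0.085}]'

```text
clock: 4.5
position: [0.5013, -0.1887, 0.3259]
tcp_rot: [-0.002, -0.072, 0.997, 0.0]
force: [-0.6, 0.7, 0.0]
width: 0.0853
grasp_force: 0.0
```

>>> move_arm --moves '[{"slide": [0, 0, 0], "turn": [0, 0, 0], "claw": 0.085}, {"slide": [0, 0, 0], "turn": [0, 0, 0], "claw": 0.085}]'

```text
clock: 4.7
position: [0.5021, -0.1841, 0.3302]
tcp_rot: [0.0, -0.074, 0.997, 0.0]
force: [0.3, -0.6, 0.8]
width: 0.085
grasp_force: 0.0
```

```bash
python3 - <<'E'
from h import *
s=bot.read_state();print(s['clock'],s['position'],s['tcp_rot'],np.linalg.norm(s['qd']))
W=cam('wrist');a=bot.capture('wrist');cv2.imwrite('pics/w4.png',a)
for t,z in(('cover_grip',.036),('cover_lip',.0)):
  print(t,[(p.round(1),round(c,2),onz(W,p,z).round(4)) for p,c in pin('wrist',t)])
h=cv2.cvtColor(a,cv2.COLOR_BGR2HSV)
y=((h[...,0]>18)&(h[...,0]<32)&(h[...,1]>150)&(h[...,2]>110)).astype(np.uint8)
b=((h[...,0]>100)&(h[...,0]<128)&(h[...,1]>120)).astype(np.uint8)
for nm,m,z in(('yel',y,.045),('blue',b,.006)):
  n,l,st,_=cv2.connectedComponentsWithStats(m)
  for k in range(1,n):
    if st[k,4]>300:
      r=cv2.minAreaRect(np.argwhere(l==k)[:,::-1].astype(np.float32));B=np.array([onz(W,p,z)[:2] for p in cv2.boxPoints(r)])
      print(nm,st[k],B.round(4).tolist(),B.mean(0),[round(np.degrees(np.arctan2(*(B[(i+1)%4]-B[i])[::-1])),1) for i in range(4)])
E
```

```text
4.7 [ 0.50213578 -0.18413033  0.33019493] [ 2.56406711e-04 -7.38670578e-02  9.97268064e-01  2.53308159e-05] 0.021460964011468797
cover_grip [(array([276.8, 204.8]), 0.75, array([ 0.5032, -0.1832,  0.036 ]))]
cover_lip [(array([275.1,  89.7]), 0.97, array([ 0.4152, -0.1979,  0.    ])), (array([ 70.1, 328.9]), 0.79, array([ 0.6838, -0.3802,  0.    ]))]
yel [ 236   92   78   21 1535] [[0.4229, -0.2246], [0.4141, -0.1706], [0.4275, -0.1679], [0.4365, -0.2228]] [ 0.42526398 -0.19645615] [np.float64(99.3), np.float64(11.0), np.float64(-80.7), np.float64(-172.5)]
yel [ 267  157   18   85 1428] [[0.4648, -0.1963], [0.4629, -0.1838], [0.5297, -0.1734], [0.5318, -0.1869]] [ 0.49732224 -0.18508986] [np.float64(98.5), np.float64(8.8), np.float64(-81.4), np.float64(-172.0)]
blue [  222   113   107   134 11846] [[0.4409, -0.2389], [0.4267, -0.1518], [0.5437, -0.1273], [0.5599, -0.2252]] [ 0.49282153 -0.1857871 ] [np.float64(99.3), np.float64(11.8), np.float64(-80.6), np.float64(-173.4)]
```

View pics/w4.png

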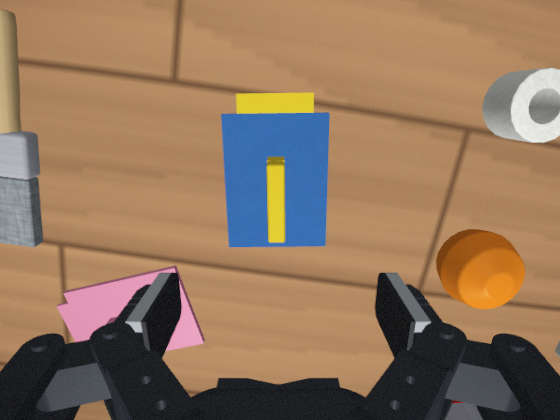

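The wrist view shows the small cover with its handle at (276,203) and its lip at (275,93), aligned with the tool to within about 1°. I'll go down and grip.

>>> move_arm --moves '[{"slide": [0.001, 0, 0.045], "turn": [0, 0, -0.4], "claw": 0.085}, {"slide": [0.001, 0, 0.09], "turn": [0, 0, -0.4], "claw": 0.085}, {"slide": [0.001, 0, 0.125], "turn": [0, 0, -0.4], "claw": 0.085}, {"slide": [0.001, 0, 0.139], "turn": [0, 0, -0.4], "claw": 0.085}, {"slide": [0.001, 0, 0.139], "turn": [0, 0, -0.4], "claw": 0.085}]'

```text
clock: 5.35
position: [0.5004, -0.184, 0.1896]
tcp_rot: [-0.001, -0.078, 0.997, 0.001]
force: [0.2, -0.2, 0.4]
width: 0.0851
grasp_force: 0.0
```

>>> move_arm --moves '[{"slide": [0, 0, 0], "turn": [0, 0, 0], "claw": 0.04}, {"slide": [0, 0, 0], "turn": [0, 0, 0], "claw": 0.0}, {"slide": [0, 0, 0], "turn": [0, 0, 0], "claw": 0.0}, {"slide": [0, 0, 0], "turn": [0, 0, 0], "claw": 0.0}, {"slide": [0, 0, 0], "turn": [0, 0, 0], "claw": 0.0}]'

```text
clock: 5.85
position: [0.5009, -0.1848, 0.1915]
tcp_rot: [0.001, -0.077, 0.997, -0.0]
force: [-4.8, 1.6, 4.5]
width: 0.0129
grasp_force: 58.2
```

>>> move_arm --moves '[{"slide": [0, 0, -0.02], "turn": [0, 0, 0], "claw": 0.0}, {"slide": [0, 0, -0.06], "turn": [0, 0, 0], "claw": 0.0}, {"slide": [0, 0, -0.1], "turn": [0, 0, 0], "claw": 0.0}, {"slide": [0, 0, -0.14], "turn": [0, 0, 5], "claw": 0.0}, {"slide": [0, 0, -0.15], "turn": [0, 0, 10], "claw": 0.0}]'

```text
clock: 6.35
position: [0.501, -0.1849, 0.3456]
tcp_rot: [0.003, 0.012, 1.0, -0.001]
force: [0.4, -0.3, -1.6]
width: 0.0129
grasp_force: 59.0
```

>>> move_arm --moves '[{"slide": [0, 0, 0], "turn": [0, 0, 0], "claw": 0.0}, {"slide": [0, 0, 0], "turn": [0, 0, 0], "claw": 0.0}]'

```text
clock: 6.55
position: [0.5006, -0.1847, 0.3398]
tcp_rot: [-0.0, 0.009, 1.0, 0.0]
force: [-0.6, 0.1, -1.6]
width: 0.0128
grasp_force: 58.9
```

```bash
python3 - <<'E'
from h import *
s=bot.read_state();print(s['clock'],s['position'],s['tcp_rot'],s['width'],s['force'])
t=rot(s['tcp_rot']);p=np.array(s['position']);W=cam('wrist');a=bot.capture('wrist');cv2.imwrite('pics/w5.png',a)
for n,zz in(('cover_grip',.155),('cover_lip',.191)):
  for q,c in pin('wrist',n):
    x,v=ray(W,q);x=t.inv().apply(x-p);v=t.inv().apply(v);print(n,q,c,(x+v*(zz-x[2])/v[2]).round(4))
h=cv2.cvtColor(a,cv2.COLOR_BGR2HSV)
y=((h[...,0]>18)&(h[...,0]<32)&(h[...,1]>150)&(h[...,2]>110)).astype(np.uint8)
b=((h[...,0]>100)&(h[...,0]<128)&(h[...,1]>120)).astype(np.uint8)
for nm,m,zz in(('yel',y,.187),('blue',b,.185)):
  n,l,st,_=cv2.connectedComponentsWithStats(m)
  for k in range(1,n):
    if st[k,4]>600:
      B=[]
      for q in cv2.boxPoints(cv2.minAreaRect(np.argwhere(l==k)[:,::-1].astype(np.float32))):
        x,v=ray(W,q);x=t.inv().apply(x-p);v=t.inv().apply(v);B.append(x+v*(zz-x[2])/v[2])
      print(nm,st[k],np.array(B)[:,:2].round(4).tolist())
E
```

```text
6.55 [ 0.50058302 -0.18472187  0.33979504] [-4.71314228e-04  8.63826207e-03  9.99962564e-01  1.69649343e-04] 0.012813973920847446 [-0.63330976  0.05044326 -1.58109165]
cover_grip [278.992 297.78 ] 0.74 [0.0004 0.0021 0.155 ]
cover_grip [163.016 350.49 ] 0.58 [-0.0272 -0.0498  0.155 ]
cover_lip [277.872  87.108] 0.93 [0.0848 0.0015 0.191 ]
cover_lip [107.576 350.49 ] 0.93 [-0.0586 -0.0977  0.191 ]
yel [ 204   87  148   38 5496] [[0.069, -0.0315], [0.0848, -0.0306], [0.0848, 0.0333], [0.0691, 0.0342]]
yel [ 260  204   37  168 5671] [[0.0317, -0.007], [0.0317, 0.0102], [-0.0681, 0.0121], [-0.0681, -0.0086]]
blue [  177   125   202   195 27965] [[-0.0318, -0.0522], [0.0688, -0.0431], [0.0689, 0.0458], [-0.0316, 0.0551]]
```

View pics/w5.png

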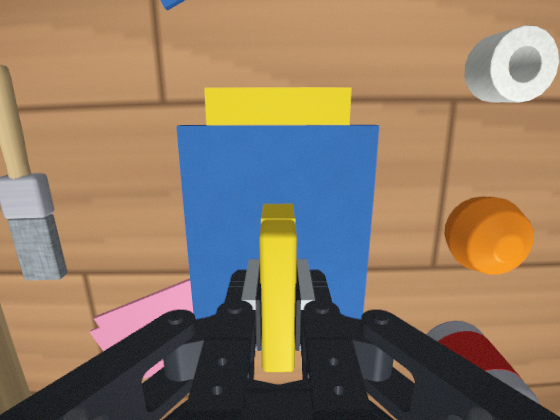

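The cover is gripped squarely: lip end at tool x +85 mm, y +1.4 mm, no yaw error. I'll carry it over and tilt it 20°.

>>> move_arm --moves '[{"slide": [0, 0.04, 0], "turn": [0, 0, 0], "claw": 0.0}, {"slide": [0, 0.085, 0], "turn": [0, 0, 0], "claw": 0.0}, {"slide": [0, 0.13, 0], "turn": [0, 0, 0], "claw": 0.0}, {"slide": [0, 0.175, 0], "turn": [0, 0, 0], "claw": 0.0}, {"slide": [0, 0.22, 0], "turn": [0, 0, 0], "claw": 0.0}]'

```text
clock: 7.2
position: [0.5045, 0.0369, 0.3397]
tcp_rot: [-0.001, 0.009, 1.0, -0.0]
force: [1.2, 0.5, -1.9]
width: 0.0126
grasp_force: 59.0
```

>>> move_arm --moves '[{"slide": [0.01, 0.045, 0], "turn": [0, -3, 0], "claw": 0.0}, {"slide": [0.02, 0.09, 0], "turn": [0, -8, 0], "claw": 0.0}, {"slide": [0.03, 0.135, 0], "turn": [0, -13, 0], "claw": 0.0}, {"slide": [0.042, 0.175, 0.005], "turn": [0, -17, 0], "claw": 0.0}, {"slide": [0.048, 0.1946, 0.015], "turn": [0, -20, 0], "claw": 0.0}]'

```text
clock: 7.7
position: [0.4596, 0.2333, 0.3253]
tcp_rot: [0.175, 0.008, 0.985, -0.001]
force: [0.1, -0.5, -2.4]
width: 0.0131
grasp_force: 59.1
```

>>> move_arm --moves '[{"slide": [0, 0, 0], "turn": [0, 0, 0], "claw": 0.0}, {"slide": [0, 0, 0], "turn": [0, 0, 0], "claw": 0.0}, {"slide": [0, 0, 0], "turn": [0, 0, 0], "claw": 0.0}]'

```text
clock: 8.0
position: [0.4611, 0.2301, 0.3255]
tcp_rot: [0.173, 0.01, 0.985, -0.002]
force: [-0.5, 0.1, -1.2]
width: 0.0129
grasp_force: 59.1
```

```bash
cat > lip.py <<'E'
from h import *
LIP=np.array([.0848,.0014,.191])
BAY=np.array([.4972,.2314,.082]);FR=R.from_euler('z',-1.05,degrees=True)
def rep():
    s=bot.read_state();t=rot(s['tcp_rot']);p=np.array(s['position'])
    T=FR.inv()*t; lip=FR.inv().apply(p+t.apply(LIP)-BAY)
    print('clock',s['clock'],'lip local mm',(lip*1000).round(1),'F',np.round(s['force'],1),'M',np.round(s['moment'],2),'w',round(s['width'],4))
    cx=-T.apply([1,0,0]);print('tilt',np.degrees(np.arcsin(cx[2])).round(2),'yaw',np.degrees(np.arctan2(cx[1],cx[0])).round(2),'roll',np.degrees(T.apply([0,1,0])[2]).round(2),'tcp',p.round(4))
    return t,p
def to(xl,zl,th,yl=0):
    """slide/turn from current measured pose to lip local pose (mm, deg)"""
    t,p=rep()
    tt=FR*R.from_euler('y',-th,degrees=True)*R.from_quat([0,1,0,0])
    P=BAY+FR.apply(np.array([xl,yl,zl])/1000)-tt.apply(LIP)
    print('to',xl,zl,th,'slide',t.inv().apply(P-p).round(4),'turn',np.degrees((t.inv()*tt).as_rotvec()).round(2))
E
python3 - <<'E'
from lip import *
to(-52,5,20)
to(-52,-6,20)
W=cam('wrist');a=bot.capture('wrist');cv2.imwrite('pics/w6.png',a)
b=bot.capture('side');v=cv2.resize(b[90:210,150:330],(560,373),interpolation=2)
cv2.imwrite('pics/w6c.png',np.vstack([cv2.resize(a[:220],(560,220)),v]))
s=bot.read_state();t=rot(s['tcp_rot']);p=np.array(s['position'])
for n in('cover_lip','ledge'):
  for q,c in pin('wrist',n): print(n,q,c,onz(W,q,.088 if n=='ledge' else (p+t.apply([.0848,.0014,.191]))[2]).round(4), (p+t.apply([.0848,.0014,.191])).round(4))
E
```

```text
clock 8.0 lip local mm [-50.7  -0.6  35.1] F [-0.5  0.1 -1.2] M [-0.01  0.41 -0.02] w 0.0129
tilt 19.94 yaw -0.09 roll -0.04 tcp [0.4611 0.2301 0.3255]
to -52 5 20 slide [0.0117 0.0006 0.0277] turn [-0.07 -0.06 -0.08]
clock 8.0 lip local mm [-50.7  -0.6  35.1] F [-0.5  0.1 -1.2] M [-0.01  0.41 -0.02] w 0.0129
tilt 19.94 yaw -0.09 roll -0.04 tcp [0.4611 0.2301 0.3255]
to -52 -6 20 slide [0.0155 0.0006 0.0381] turn [-0.07 -0.06 -0.08]
cover_lip [275.128  88.62 ] 0.91 [0.4473 0.2306 0.1173] [0.4469 0.2316 0.1173]
```

View pics/w6c.png

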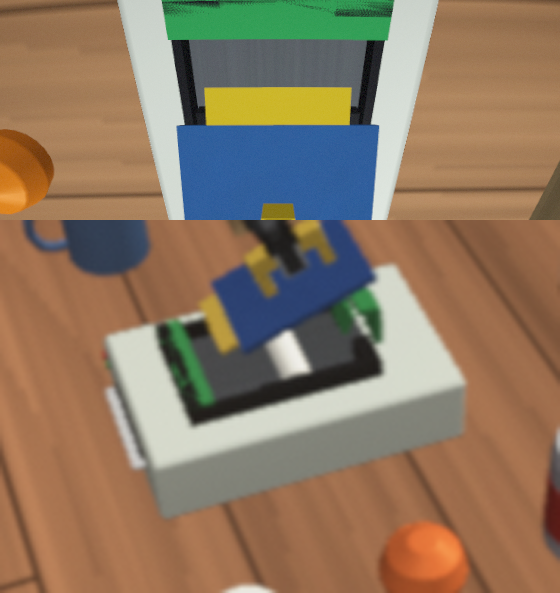

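The tilted cover is centred on the bay (lip columns 205–351, ledge 165–389), with its free end up and clear of the catch. Lowering it.

>>> move_arm --moves '[{"slide": [0.004, 0.0005, 0.01], "turn": [0, 0, 0], "claw": 0.0}, {"slide": [0.008, 0.0005, 0.02], "turn": [0, 0, 0], "claw": 0.0}, {"slide": [0.012, 0.0005, 0.029], "turn": [0, 0, 0], "claw": 0.0}, {"slide": [0.0155, 0.0005, 0.038], "turn": [0, 0, 0], "claw": 0.0}, {"slide": [0.0155, 0.0005, 0.038], "turn": [0, 0, 0], "claw": 0.0}]'

```text
clock: 8.7
position: [0.4588, 0.231, 0.2825]
tcp_rot: [0.172, 0.01, 0.985, -0.002]
force: [0.5, 0.4, -1.8]
width: 0.0131
grasp_force: 59.1
```

```bash
python3 - <<'E'
from lip import *
to(-65,-6,20)
to(-74,-6,20)
E
```

```text
clock 8.7 lip local mm [-53.3   0.1  -8. ] F [ 0.5  0.4 -1.8] M [0.03 0.36 0.03] w 0.0131
tilt 19.85 yaw -0.04 roll -0.08 tcp [0.4588 0.231  0.2825]
to -65 -6 20 slide [ 0.0108 -0.0004 -0.006 ] turn [-0.1  -0.15 -0.04]
clock 8.7 lip local mm [-53.3   0.1  -8. ] F [ 0.5  0.4 -1.8] M [0.03 0.36 0.03] w 0.0131
tilt 19.85 yaw -0.04 roll -0.08 tcp [0.4588 0.231  0.2825]
to -74 -6 20 slide [ 0.0193 -0.0004 -0.0091] turn [-0.1  -0.15 -0.04]
```

>>> move_arm --moves '[{"slide": [0.005, 0, -0.002], "turn": [0, 0, 0], "claw": 0.0}, {"slide": [0.01, 0, -0.004], "turn": [0, 0, 0], "claw": 0.0}, {"slide": [0.014, 0, -0.006], "turn": [0, 0, 0], "claw": 0.0}, {"slide": [0.018, 0, -0.0075], "turn": [0, 0, 0], "claw": 0.0}, {"slide": [0.018, 0, -0.0075], "turn": [0, 0, 0], "claw": 0.0}]'

```text
clock: 9.2
position: [0.4393, 0.2318, 0.286]
tcp_rot: [0.174, 0.01, 0.985, -0.002]
force: [0.4, 0.2, -2.1]
width: 0.0128
grasp_force: 59.1
```

>>> move_arm --moves '[{"slide": [0.001, 0, -0.0004], "turn": [0, 0, 0], "claw": 0.0}, {"slide": [0.002, 0, -0.0007], "turn": [0, 0, 0], "claw": 0.0}, {"slide": [0.002, 0, -0.0007], "turn": [0, 0, 0], "claw": 0.0}]'

```text
clock: 9.5
position: [0.4377, 0.2317, 0.2855]
tcp_rot: [0.174, 0.01, 0.985, -0.002]
force: [-0.5, -0.3, -2.3]
width: 0.0129
grasp_force: 59.1
```

```bash
python3 - <<'E'
from lip import *
rep();rep()
a=bot.capture('wrist');b=bot.capture('side');v=cv2.resize(b[90:210,150:330],(560,373),interpolation=2)
rep()
cv2.imwrite('pics/w7c.png',np.vstack([cv2.resize(a[:220],(560,220)),v]))
E
```

```text
clock 9.5 lip local mm [-73.9   0.6  -5. ] F [-0.5 -0.3 -2.3] M [-0.01  0.39 -0.01] w 0.0129
tilt 20.0 yaw -0.08 roll -0.0 tcp [0.4377 0.2317 0.2855]
clock 9.5 lip local mm [-73.9   0.6  -5. ] F [-0.5 -0.3 -2.3] M [-0.01  0.39 -0.01] w 0.0129
tilt 20.0 yaw -0.08 roll -0.0 tcp [0.4377 0.2317 0.2855]
clock 9.6 lip local mm [-73.8   0.6  -5. ] F [ 0.2 -0.  -1.4] M [-0.    0.47  0.08] w 0.0128
tilt 20.0 yaw -0.08 roll -0.0 tcp [0.4378 0.2317 0.2855]
```

View pics/w7c.png

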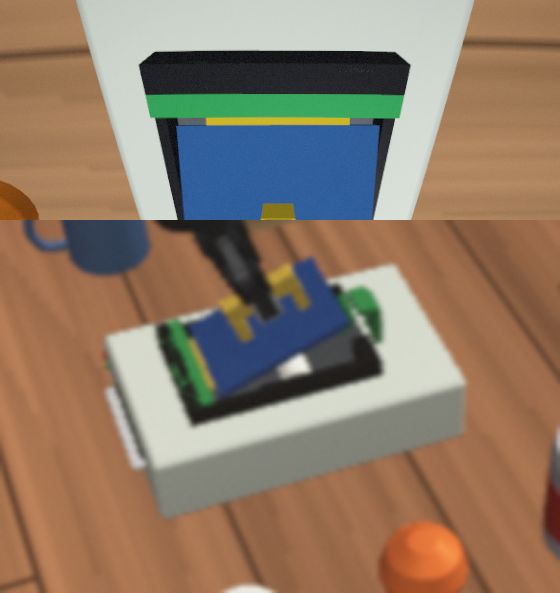

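The lip is under the ledge (yellow strip at row 121 just past the ledge edge). Now I'll feel for the stop in small steps.

>>> move_arm --moves '[{"slide": [0.001, -0.0006, -0.0003], "turn": [0, 0, 0], "claw": 0.0}, {"slide": [0.002, -0.0006, -0.0006], "turn": [0, 0, 0], "claw": 0.0}, {"slide": [0.002, -0.0006, -0.0006], "turn": [0, 0, 0], "claw": 0.0}]'

```text
clock: 9.9
position: [0.4359, 0.2311, 0.2858]
tcp_rot: [0.174, 0.01, 0.985, -0.002]
force: [4.5, -0.7, -1.3]
width: 0.0131
grasp_force: 58.9
```

>>> move_arm --moves '[{"slide": [0.0005, 0, -0.0002], "turn": [0, 0, 0], "claw": 0.0}, {"slide": [0.001, 0, -0.0003], "turn": [0, 0, 0], "claw": 0.0}, {"slide": [0.001, 0, -0.0003], "turn": [0, 0, 0], "claw": 0.0}]'

```text
clock: 10.2
position: [0.4352, 0.2312, 0.2861]
tcp_rot: [0.175, 0.01, 0.984, -0.002]
force: [7.4, -1.3, -1.7]
width: 0.013
grasp_force: 58.8
```

The stop is felt at lip x ≈ -75.5 mm. I'll back off 1 mm and plan the swing about the lip from averaged readings.

>>> move_arm --moves '[{"slide": [-0.0012, 0, 0.0004], "turn": [0, 0, 0], "claw": 0.0}, {"slide": [-0.0012, 0, 0.0004], "turn": [0, 0, 0], "claw": 0.0}, {"slide": [-0.0012, 0, 0.0004], "turn": [0, 0, 0], "claw": 0.0}]'

```text
clock: 10.5
position: [0.436, 0.2311, 0.2857]
tcp_rot: [0.174, 0.01, 0.985, -0.002]
force: [6.0, -1.3, -0.2]
width: 0.0131
grasp_force: 58.9
```

```bash
cat >> lip.py <<'E'
def arc(L,n=5):
    P=[];Q=[];F=[]
    for i in range(n):
        s=bot.read_state();P.append(s['position']);Q.append(s['tcp_rot']);F.append(s['force'])
        if i<n-1: bot.capture('wrist')
    p=np.mean(P,0);t=R.from_quat(np.array(Q)[:,[1,2,3,0]]).mean()
    T=FR.inv()*t;cx=-T.apply([1,0,0])
    print('clock',s['clock'],'lip',(FR.inv().apply(p+t.apply(LIP)-BAY)*1000).round(1),'tilt',np.degrees(np.arcsin(cx[2])).round(2),'F',np.mean(F,0).round(1),'pstd',np.std(P,0).round(4))
    for xl,zl,th in L:
        tt=FR*R.from_euler('y',-th,degrees=True)*R.from_quat([0,1,0,0])
        D=BAY+FR.apply(np.array([xl,0,zl])/1000)-tt.apply(LIP)
        print((xl,zl,th),'slide',t.inv().apply(D-p).round(4),'turn',np.degrees((t.inv()*tt).as_rotvec()).round(2))
E
python3 - <<'E'
from lip import *
arc([(-75,-4.5,18),(-75,-4,16),(-75,-3.5,14),(-75,-3,12),(-75,-3,12)])
E
```

```text
clock 10.7 lip [-75.3   0.1  -4.8] tilt 20.05 F [ 5.3 -0.9 -0.5] pstd [0. 0. 0.]
(-75, -4.5, 18) slide [-0.0072 -0.      0.003 ] turn [-0.02  2.05 -0.09]
(-75, -4, 16) slide [-0.0139  0.      0.0058] turn [-0.02  4.05 -0.09]
(-75, -3.5, 14) slide [-0.0204  0.      0.0089] turn [-0.02  6.05 -0.09]
(-75, -3, 12) slide [-0.0268  0.      0.0122] turn [-0.02  8.05 -0.09]
(-75, -3, 12) slide [-0.0268  0.      0.0122] turn [-0.02  8.05 -0.09]
```

>>> move_arm --moves '[{"slide": [-0.0077, 0, 0.0032], "turn": [0, 2, 0], "claw": 0.0}, {"slide": [-0.0145, 0, 0.006], "turn": [0, 4, 0], "claw": 0.0}, {"slide": [-0.0211, 0, 0.0091], "turn": [0, 6, 0], "claw": 0.0}, {"slide": [-0.0275, 0, 0.0124], "turn": [0, 8, 0], "claw": 0.0}, {"slide": [-0.0275, 0, 0.0124], "turn": [0, 8, 0], "claw": 0.0}]'

```text
clock: 11.2
position: [0.4662, 0.2305, 0.2823]
tcp_rot: [0.103, 0.01, 0.995, -0.001]
force: [0.5, 0.3, -1.3]
width: 0.0132
grasp_force: 59.1
```

```bash
python3 - <<'E'
from lip import *
arc([(-74.5,-2.5,10),(-74.7,-2,8),(-74.8,-1.5,6),(-75,-1,4.5)],3)
E
```

```text
clock 11.3 lip [-74.9  -0.1  -3.9] tilt 11.9 F [ 0.1  0.2 -1.6] pstd [0.0002 0.     0.0001]
(-74.5, -2.5, 10) slide [-0.007   0.      0.0016] turn [-0.05  1.9  -0.08]
(-74.7, -2, 8) slide [-0.0134  0.0001  0.0044] turn [-0.04  3.9  -0.08]
(-74.8, -1.5, 6) slide [-0.0198  0.0001  0.0074] turn [-0.04  5.9  -0.08]
(-75, -1, 4.5) slide [-0.0244  0.0001  0.0096] turn [-0.04  7.4  -0.08]
```

>>> move_arm --moves '[{"slide": [-0.007, 0, 0.0018], "turn": [0, 2, 0], "claw": 0.0}, {"slide": [-0.0134, 0, 0.0044], "turn": [0, 3.9, 0], "claw": 0.0}, {"slide": [-0.0134, 0, 0.0044], "turn": [0, 3.9, 0], "claw": 0.0}]'

```text
clock: 11.6
position: [0.4798, 0.2303, 0.2814]
tcp_rot: [0.07, 0.01, 0.997, -0.001]
force: [-1.7, 0.7, -0.7]
width: 0.0132
grasp_force: 59.2
```

>>> move_arm --moves '[{"slide": [-0.0032, 0, 0.0017], "turn": [0, 1, 0], "claw": 0.0}, {"slide": [-0.0064, 0, 0.0034], "turn": [0, 2, 0], "claw": 0.0}, {"slide": [-0.0064, 0, 0.0034], "turn": [0, 2, 0], "claw": 0.0}]'

```text
clock: 11.9
position: [0.4868, 0.2302, 0.2791]
tcp_rot: [0.053, 0.01, 0.999, -0.001]
force: [-1.6, -0.0, 0.2]
width: 0.0129
grasp_force: 59.4
```

```bash
python3 - <<'E'
from lip import *
arc([(-75,-1,5),(-75,-.5,3),(-75,-.5,2),(-75.3,-.3,1),(-75.5,0,0),(-75.5,-1,0),(-75.5,-1,-.5)],3)
E
```

```text
clock 12.0 lip [-74.6   0.1  -1.8] tilt 6.08 F [-1.8  0.5  0.4] pstd [0.0001 0.     0.    ]
(-75, -1, 5) slide [-0.0032  0.      0.0008] turn [-0.01  1.08 -0.08]
(-75, -0.5, 3) slide [-0.0098  0.      0.0035] turn [-0.01  3.08 -0.08]
(-75, -0.5, 2) slide [-0.0131  0.      0.0051] turn [-0.    4.08 -0.08]
(-75.3, -0.3, 1) slide [-0.016   0.      0.0066] turn [-0.    5.08 -0.08]
(-75.5, 0, 0) slide [-0.019   0.      0.0081] turn [-0.    6.08 -0.08]
(-75.5, -1, 0) slide [-0.0189  0.      0.0091] turn [-0.    6.08 -0.08]
(-75.5, -1, -0.5) slide [-0.0205  0.      0.01  ] turn [-0.    6.58 -0.08]
```

>>> move_arm --moves '[{"slide": [-0.0032, 0, 0.001], "turn": [0, 1.1, 0], "claw": 0.0}, {"slide": [-0.0065, 0, 0.0022], "turn": [0, 2.1, 0], "claw": 0.0}, {"slide": [-0.0098, 0, 0.0036], "turn": [0, 3.1, 0], "claw": 0.0}, {"slide": [-0.0098, 0, 0.0036], "turn": [0, 3.1, 0], "claw": 0.0}]'

```text
clock: 12.4
position: [0.4973, 0.2299, 0.2759]
tcp_rot: [0.025, 0.01, 1.0, -0.0]
force: [-3.2, -0.2, -0.8]
width: 0.013
grasp_force: 59.3
```

>>> move_arm --moves '[{"slide": [-0.0033, 0, 0.0016], "turn": [0, 1, 0], "claw": 0.0}, {"slide": [-0.0062, 0, 0.0031], "turn": [0, 2, 0], "claw": 0.0}, {"slide": [-0.0062, 0, 0.0031], "turn": [0, 2, 0], "claw": 0.0}]'

```text
clock: 12.7
position: [0.5038, 0.2298, 0.2738]
tcp_rot: [0.008, 0.01, 1.0, -0.0]
force: [-1.4, -1.0, 0.9]
width: 0.0125
grasp_force: 59.6
```

```bash
python3 - <<'E'
from lip import *
arc([(-75.5,0,0),(-75.5,-1,0),(-75.5,-1,-.5)],3)
E
```

```text
clock 12.8 lip [-75.    0.1  -0.6] tilt 0.99 F [-0.3  0.5  0.1] pstd [0.0001 0.     0.    ]
(-75.5, 0, 0) slide [-0.0028  0.0001  0.0009] turn [ 0.    0.99 -0.09]
(-75.5, -1, 0) slide [-0.0028  0.0001  0.0019] turn [ 0.    0.99 -0.09]
(-75.5, -1, -0.5) slide [-0.0044  0.0001  0.0027] turn [ 0.    1.49 -0.09]
```

>>> move_arm --moves '[{"slide": [-0.0014, 0, 0.0007], "turn": [0, 0.5, 0], "claw": 0.0}, {"slide": [-0.0028, 0, 0.0014], "turn": [0, 1, 0], "claw": 0.0}, {"slide": [-0.0028, 0, 0.0014], "turn": [0, 1, 0], "claw": 0.0}]'

```text
clock: 13.1
position: [0.5065, 0.2297, 0.2735]
tcp_rot: [0.001, 0.01, 1.0, 0.0]
force: [0.7, -1.5, 7.3]
width: 0.0128
grasp_force: 60.2
```

>>> move_arm --moves '[{"slide": [0, 0, 0.001], "turn": [0, 0.3, 0], "claw": 0.0}, {"slide": [0, 0, 0.001], "turn": [0, 0.3, 0], "claw": 0.0}]'

```text
clock: 13.3
position: [0.5069, 0.2297, 0.2734]
tcp_rot: [-0.001, 0.01, 1.0, 0.0]
force: [3.6, -1.7, 10.1]
width: 0.0127
grasp_force: 60.7
```

```bash
python3 - <<'E'
from lip import *
arc([],3)
a=bot.capture('wrist');b=bot.capture('side');v=cv2.resize(b[90:190,170:310],(560,400),interpolation=2)
rep()
cv2.imwrite('pics/w8c.png',np.vstack([a[:200],v]))
E
```

```text
clock 13.4 lip [-75.3   0.1   0.5] tilt -0.06 F [ 2.9 -2.7 10.2] pstd [0. 0. 0.]
clock 13.5 lip local mm [-75.3   0.1   0.5] F [ 2.5 -2.9 10.1] M [-0.55 -0.59 -0.02] w 0.0129
tilt -0.06 yaw -0.11 roll 0.04 tcp [0.5069 0.2297 0.2735]
```

View pics/w8c.png

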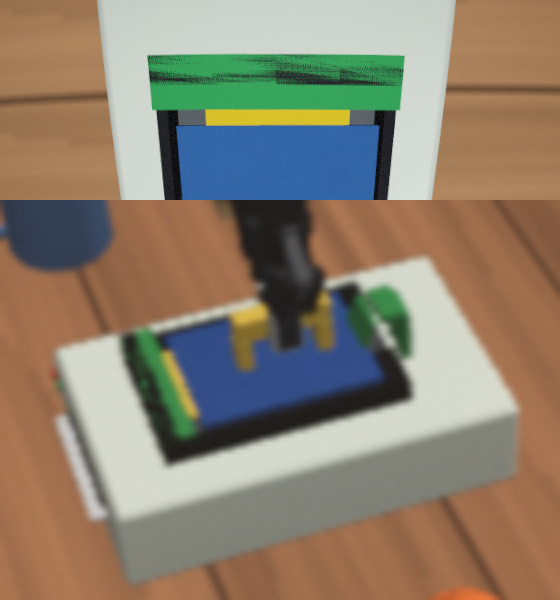

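The cover is flat with its lip under the ledge, its free edge at the catch, and 10 N of stiff contact. I'll press a little more to make sure the click is complete, then relax.

>>> move_arm --moves '[{"slide": [0, 0, 0.001], "turn": [0, 0.3, 0], "claw": 0.0}, {"slide": [0, 0, 0.0015], "turn": [0, 0.6, 0], "claw": 0.0}, {"slide": [0, 0, 0.0015], "turn": [0, 0.6, 0], "claw": 0.0}]'

```text
clock: 13.8
position: [0.5078, 0.2296, 0.2734]
tcp_rot: [-0.004, 0.01, 1.0, 0.001]
force: [7.2, -4.2, 16.0]
width: 0.0133
grasp_force: 61.6
```

```bash
python3 - <<'E'
from lip import *
rep()
E
```

```text
clock 13.8 lip local mm [-75.6   0.3   1. ] F [ 7.2 -4.2 16. ] M [-0.97 -1.65  0.07] w 0.0133
tilt -0.43 yaw -0.13 roll 0.07 tcp [0.5078 0.2296 0.2734]
```

Solid. Now a gentle tug test: ease back, then raise the free end slightly.

>>> move_arm --moves '[{"slide": [0, 0, -0.0015], "turn": [0, -0.5, 0], "claw": 0.0}, {"slide": [0, 0, -0.0025], "turn": [0, -0.9, 0], "claw": 0.0}, {"slide": [0, 0, -0.0035], "turn": [0, -0.9, 0], "claw": 0.0}, {"slide": [0, 0, -0.0035], "turn": [0, -0.9, 0], "claw": 0.0}]'

```text
clock: 14.2
position: [0.506, 0.2298, 0.2735]
tcp_rot: [-0.0, 0.01, 1.0, 0.0]
force: [-0.1, -0.4, 3.7]
width: 0.0129
grasp_force: 59.9
```

>>> move_arm --moves '[{"slide": [0, 0, -0.001], "turn": [0, 0, 0], "claw": 0.0}, {"slide": [0, 0, -0.001], "turn": [0, 0, 0], "claw": 0.0}]'

```text
clock: 14.4
position: [0.5061, 0.2298, 0.2739]
tcp_rot: [-0.0, 0.01, 1.0, -0.0]
force: [2.6, 0.4, -1.4]
width: 0.0132
grasp_force: 59.0
```

```bash
python3 - <<'E'
from lip import *
rep()
E
```

```text
clock 14.4 lip local mm [-76.  -0.   1.] F [ 2.6  0.4 -1.4] M [-0.01 -0.43 -0.03] w 0.0132
tilt -0.05 yaw -0.08 roll -0.02 tcp [0.5061 0.2298 0.2739]
```

>>> move_arm --moves '[{"slide": [0, 0, -0.001], "turn": [0, 0, 0], "claw": 0.0}, {"slide": [0, 0, -0.0015], "turn": [0, 0, 0], "claw": 0.0}, {"slide": [0, 0, -0.0015], "turn": [0, 0, 0], "claw": 0.0}]'

```text
clock: 14.7
position: [0.5061, 0.2297, 0.2749]
tcp_rot: [-0.001, 0.01, 1.0, -0.0]
force: [3.7, 1.5, -11.4]
width: 0.013
grasp_force: 58.4
```

The tug gave 11 N of resistance with only 1 mm of rise, so the catch is holding. Settle, release and retreat.

>>> move_arm --moves '[{"slide": [0, 0, 0.002], "turn": [0, 0, 0], "claw": 0.0}, {"slide": [0, 0, 0.0027], "turn": [0, 0, 0], "claw": 0.0}, {"slide": [0, 0, 0.002], "turn": [0, 0, 0], "claw": 0.03}, {"slide": [0, 0, 0.002], "turn": [0, 0, 0], "claw": 0.05}, {"slide": [0, 0, 0.002], "turn": [0, 0, 0], "claw": 0.05}]'

```text
clock: 15.2
position: [0.5061, 0.2298, 0.2744]
tcp_rot: [0.0, 0.01, 1.0, 0.0]
force: [0.3, 0.6, -0.8]
width: 0.0499
grasp_force: 0.0
```

>>> move_arm --moves '[{"slide": [0, 0, 0], "turn": [0, 0, 0], "claw": 0.05}, {"slide": [0, 0, -0.015], "turn": [0, 0, 0], "claw": 0.05}, {"slide": [0, 0, -0.045], "turn": [0, 0, 0], "claw": 0.05}, {"slide": [0, 0, -0.08], "turn": [0, 0, 0], "claw": 0.05}, {"slide": [0, 0, -0.11], "turn": [0, 0, 0], "claw": 0.05}]'

```text
clock: 15.7
position: [0.5058, 0.2296, 0.387]
tcp_rot: [0.001, 0.01, 1.0, 0.0]
force: [0.5, 0.1, -0.1]
width: 0.0496
grasp_force: 0.0
```

>>> move_arm --moves '[{"slide": [-0.04, 0, 0], "turn": [0, 0, 0], "claw": 0.05}, {"slide": [-0.04, 0, 0], "turn": [0, 0, 0], "claw": 0.05}, {"slide": [-0.04, 0, 0], "turn": [0, 0, 0], "claw": 0.05}]'

```text
clock: 16.0
position: [0.5465, 0.2289, 0.3842]
tcp_rot: [-0.0, 0.01, 1.0, -0.0]
force: [0.8, -0.2, 0.1]
width: 0.0501
grasp_force: 0.0
```

```bash
python3 - <<'E'
from h import *
a=bot.capture('wrist');b=bot.capture('side');s=bot.read_state();print(s['clock'],s['force'],s['position'])
cv2.imwrite('pics/w9c.png',np.vstack([cv2.resize(a[:270,130:430],(560,300)),cv2.resize(b[95:170,170:310],(560,300),interpolation=2)]))
E
```

```text
16.1 [ 0.36894757 -0.30466277 -0.74178999] [0.5456128  0.22891089 0.38441474]
```

View pics/w9c.png

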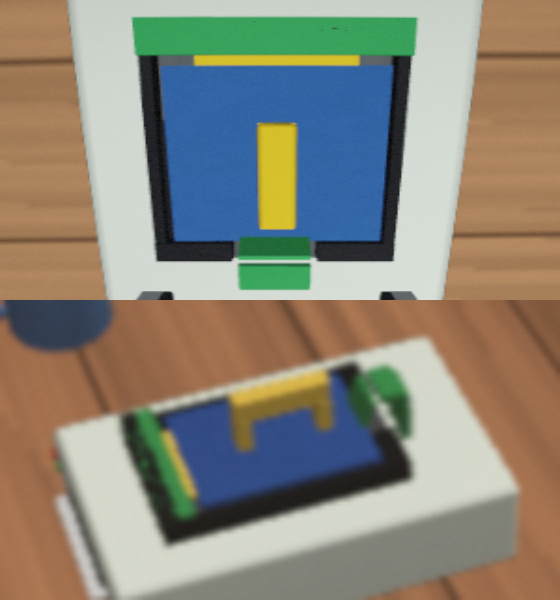

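The cover sits flat in the bay, lip under the ledge (row 60) and catch over its free edge (row 245), with the gripper clear. Handing in.

```bash
python3 -c "
from cell import bot
print(bot.close_job())"
```

```text
the job is handed in; nothing more can be done
None
```

The small blue cover is back on the printer: its lip is hooked under the green ledge, the catch held it in a gentle tug test, the gripper let go and moved clear, and the job was handed in at about 16 s of the 51 s allowed.

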